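# Proof-lift a riveted hanging tray

## Task

The tea tray with the tall riveted handle is due for its lift test: hang it by its handle on the hook of the green lift stand and let go of it. Then press the stand's lever down by its black grip, three clicks exactly and never on to a fourth, so that the tray is lifted clear and hangs free and level, and finish while still holding the lever down there (it springs back up when let go). Leave the other things on the bench where they are.

Things in the scene. Friction and masses are not known exactly. Their poses are not given: they have to be found in the camera images.
- tray: Round dark-steel tea tray, 190 mm across, rim 17 mm high, about 0.5 kg with the red magnetic test weight stuck in its middle (50 mm across, top of its knob 36 mm up). A rigid steel handle (bail) stands over it in the tray's own y-z plane, its legs near y = +-80 mm. Origin: centre of the underside, z up.
- bail_top (a point): Middle of the bail's bar (10 mm round), 153 mm above the tray's underside on its axis. Here the bar has a kink 16 mm wide, raised by 8 mm, where the hook belongs. Beside it, from 16 to 64 mm on each side along the tray's y, are level shoulders, bar centre 145 mm above the underside: pinch one from above, 40 mm beside the middle, closing along the tray's x.
- stand: Green and grey lift stand, fixed. Base plate 350 x 240 mm, 10 mm thick. Origin: on the bench straight below the hook's seat; x towards the column and head (head front 131 mm from the origin, top 280 mm up), z up. The hook points to -x, the lever is on the -y side. With the lever at rest the tray stands on the plate below the hook, 6 mm of slack between hook and bail.
- hook: Steel hook of 10 mm round bar on a rising rack ram. Origin: bar centre at the bottom of the seat, 147 mm above the bench at rest; axes as the stand's. From the seat the arm runs to +x, 8 mm higher, to the ram (22 mm square, 150 mm behind). The open end turns up at -x: tip 26 mm before the seat, its top 28 mm above the origin. It rises 12 mm a click, 40 mm per rad of lever.
- lever (a joint): Lever angle, rad: 0 at rest (grip end 0.40 rad above level), growing as the grip is pressed down, stop at 1.38. A sprung roller pawl clicks into a notch at 0.30, 0.60, 0.90 (third) and 1.20, with crests half-way. Pressing takes 2 to 9 N at the grip: least as the pawl drops into a notch, then a step up of about 3 N. No click locks: let go, and the return spring throws the lever up.
- handle: Black grip sleeve at the lever's end, 22 mm thick, 73 mm long; it can roll on its rod. Origin: its middle; its x axis points along the lever away from the hub. It swings on a 250 mm radius about the hub axis, which runs along the stand's y at x = 170 mm, z = 230 mm of the stand's frame; the lever moves in the plane y = -150 mm, pointing to -x.
- mallet: Rubber mallet lying on the right, to be left alone.
- rivet_jar: Amber jar of rivets, 64 mm across, to be left alone.
- primer_can: Can of primer, 84 mm across, to be left alone.
- clip_bin: Small open blue bin, 110 x 75 x 45 mm, to be left alone.
- sand_block: Cork sanding block, 105 x 62 x 33 mm, to be left alone.
- scraper: Scraper with an orange handle, to be left alone.
- blank: Flat tray blank without a handle, 215 mm across, on the cardboard at the left, to be left alone.
Not all that is in view belongs to the job. What is shaped like the tray but pink is not meant.

How it is judged:
By the outcome, as a careful person would: the job done as asked, in the order asked, and still so for the second after the job is handed in, while the arm keeps its last pose, push and grip.
It also fails if it takes over 61 s, if anything falls off the work surface, if the arm or the gripper's body presses on something with over 40 N, if the wrist force passes 120 N, or if a joint passes its speed limit or range.

## Robot

A 6-joint arm with a two-finger parallel gripper is mounted at the origin on the work surface. World frame = base frame: x ahead of the robot, y to its left, z up, the work surface at z = 0. Lengths are in m, angles in degrees, forces in N, time in s.
With the tool pointing down it reaches from about 0.4 to 0.825 m from the base axis. Payload 7 kg.
Tool frame: the origin (TCP) lies at the very end of the fingers, on their centre line; the grasp point (between the pads) lies hold_point_z behind it (hold_point_z is the distance from the TCP to the grasp point, in m); z points along the fingers, y is the direction in which the jaws open and shut (so a half turn about z gives the same grasp; the last joint's range is limited). The gripper opens to 88 mm and grips with 3 to 60 N. Pads are 19 mm wide; open, the fingers measure 130 mm over their backs; the gripper's body (78 mm by 193 mm) begins 47 mm behind the grasp point.
Start: joints at [83.428, 20.546, 0.682, 0, -70.136, -16.507], TCP at [0.265, 0.621, 0.227] pointing down, gripper open.
Joint ranges: [-176.03, 176.03], [-82.01, 121.73], [-58.28, 71.71], [-173.87, 95.51], [-174.79, -0.11], [-173.66, 173.66]. Speed limits (degrees/s): [136.94, 136.94, 172.46, 180, 180, 180].

## Interface

Orientations are given as [roll, pitch, yaw] about the fixed x, y, z axes, in that order (R = Rz(yaw) Ry(pitch) Rx(roll)).
In Python, from plant import get_obs, snapshot, close_job, hold_point_z gives the robot as it stands. The module is installed in compiled form; this text tells all that it offers.
- The arm moves only by the tool jog_arm, never from a script. Its argument "commands" is a list of rows, each a list of 4 numbers: the shift along the world's x, y, z in mm, then the turn about the world's z in degrees. In form: [[x, y, z, turn], ...]. A call has exactly 10 rows; each row shifts and turns the commanded pose from where the row before left it; what a row does not reach is not made up. A row lasts 1/12 s, in which the tool goes at most 41.7 mm and 7.16 degrees, less where a joint would pass 70% of its speed; a pose out of reach is approached as far as the arm can. A call is refused whole if a number of a shift passes 41.7 or a number of a turn 7.16, either way. A call with a gripper value outside its range is refused whole. "fingers" is the finger opening in mm, from 0 to 87.6, set as the call begins (left out, the last holds). The fingers move at their own pace and stop on an object; the grip force is fixed at half the most. Time passes only in rows, so rows that do not move let the fingers close, or fill a call up. It gives the time, the measured TCP pose, the force and the opening at its end, in the units of the state.
- get_obs(): the state, without advancing time (a new reading comes with each control period).
- snapshot(name): name is "scene" or "top" or "wrist"; returns a dict with "image" (480x640x3 uint8, red, green, blue), "fov_y" (degrees; the focal length in pixels is half the picture's height over the tangent of half this angle, whatever the lens; pixels are square), "cx", "cy" (the principal point, pixels), "rvec" (rotation vector, rad) and "tvec" (3), from world to camera coordinates, as OpenCV has them; the wrist camera has in their place "mount" (4x4, takes a point from camera to tool coordinates, whose origin is the TCP and whose axes are the flange's). Camera axes: x right, y down, z forward; pixel columns grow to the right and rows downward; lengths in m; the calibration is good to about 2 mm. A picture is of the moment at which its call begins: read the wrist's pose just before it. There is no depth.
- close_job(): hands the job in, once; it reports no verdict.
The state is a dict: "clock": time; "joint_pos": joint angles; "qvel": joint speeds; "tau": joint torques, N m; "tool_pos": TCP position; "orientation": TCP orientation; "force": force on the tool from outside, world axes, zero at the start; "moment": the same for the moment, N m; "opening": finger opening in m.
Only numpy, scipy, OpenCV 4.12 (cv2) and the standard library are available. Lean on these libraries where they do the work, as an engineer would, in place of code of your own. Each camera call takes 0.05 s, during which the arm holds its last target.

## Working session

There is one attempt and no reset: what is moved stays moved. The work goes in short steps, Python scripts to look and compute and a tool call to move; the robot and the scene stay as the last step left them, time stands still between calls to the robot, and variables do not carry over. Pictures are saved under pics/ and viewed, and the job is handed in when it is done.

Besides the shell and the picture viewer there is one more tool, called after ">>>" as a command line: name --pt "numbers of a row" for each row, then --argument value for the rest. jog_arm: Moves the arm, as the interface text tells. Its arguments: {"type":"object","properties":{"commands":{"type":"array","items":{"type":"array","items":{"type":"number"}}},"fingers":{"type":"number"}},"required":["commands"]}

```bash
mkdir -p pics
cat > h.py <<'E'
import numpy as np, cv2
from plant import get_obs, snapshot, hold_point_z
def save(name,fn):
    s=snapshot(name); cv2.imwrite('pics/'+fn,s['image'][:,:,::-1]); np.save('pics/'+fn+'.npy',s,allow_pickle=True); return s
def load(fn): return np.load('pics/'+fn+'.npy',allow_pickle=True).item()
def K(s):
    f=240/np.tan(np.radians(s['fov_y'])/2); return np.array([[f,0,s['cx']],[0,f,s['cy']],[0,0,1]])
def ray(s,u,v):
    R=cv2.Rodrigues(np.array(s['rvec'],float))[0]; t=np.array(s['tvec'],float).reshape(3)
    d=R.T@(np.linalg.inv(K(s))@[u,v,1]); return -R.T@t,d/np.linalg.norm(d)
def plane(s,u,v,z):
    o,d=ray(s,u,v); return o+d*(z-o[2])/d[2]
def proj(s,p):
    return cv2.projectPoints(np.array(p,float).reshape(-1,1,3),np.array(s['rvec'],float),np.array(s['tvec'],float),K(s),None)[0].reshape(-1,2)
def two(s1,p1,s2,p2):
    o1,d1=ray(s1,*p1);o2,d2=ray(s2,*p2)
    a=np.linalg.lstsq(np.c_[d1,-d2],o2-o1,rcond=None)[0]; A=o1+a[0]*d1;B=o2+a[1]*d2
    return (A+B)/2,np.linalg.norm(A-B)
E
python3 - <<'E'
from h import *
print(get_obs(),hold_point_z)
for n in ('scene','top','wrist'):
    s=save(n,n+'0.png'); print({k:v for k,v in s.items() if k!='image'})
E
```

```text
{'clock': 0.0, 'joint_pos': array([ 8.34277848e+01,  2.05908573e+01,  6.34466732e-01, -2.16147247e-02,
       -7.01358732e+01, -1.65074722e+01]), 'qvel': array([-0.13980654, -0.0760635 ,  0.01746445,  0.04710872,  0.07918205,
       -0.04357326]), 'tau': array([ 1.35931070e-03, -5.82722855e+01,  2.93055564e+01,  6.99740767e+00,
        6.90290850e-03, -1.36928497e-04]), 'tool_pos': array([0.26442538, 0.62051958, 0.22562977]), 'orientation': array([ 1.79905765e+02, -6.73679977e-03, -2.30870427e+01]), 'force': array([ 0.71178719,  0.36506868, -0.05727387]), 'moment': array([-0.05346137, -0.0114381 ,  0.02439838]), 'opening': 0.08757029397795886} 0.0188
{'fov_y': 52.4597207628384, 'cx': 324.31756421346546, 'cy': 242.03711500269083, 'rvec': array([ 1.62412384,  2.09481727, -0.71224508]), 'tvec': array([ 0.07552068, -0.22965379,  1.8542708 ])}
{'fov_y': 54.2529135997234, 'cx': 320.55915390526957, 'cy': 233.50967671895896, 'rvec': array([ 2.1734836 , -2.15827138,  0.12763728]), 'tvec': array([0.05988396, 0.47924687, 1.39680897])}
{'fov_y': 70.32694852103322, 'cx': 317.7496735592969, 'cy': 239.1560817065544, 'mount': array([[-4.58169818e-04, -9.54198247e-01, -2.99174691e-01,
         8.08476552e-02],
       [ 9.99999789e-01, -2.99118956e-04, -5.77424974e-04,
        -3.61341186e-04],
       [ 4.61489077e-04, -2.99174893e-01,  9.54198182e-01,
        -1.58040212e-01],
       [ 0.00000000e+00,  0.00000000e+00,  0.00000000e+00,
         1.00000000e+00]])}
```

View pics/scene0.png

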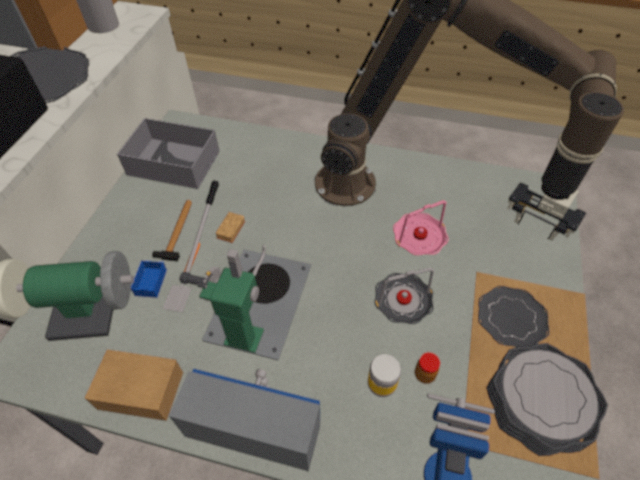

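View pics/top0.png

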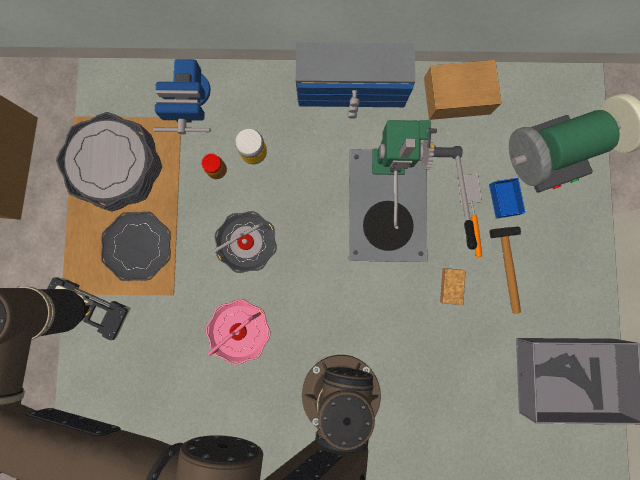

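View pics/wrist0.png

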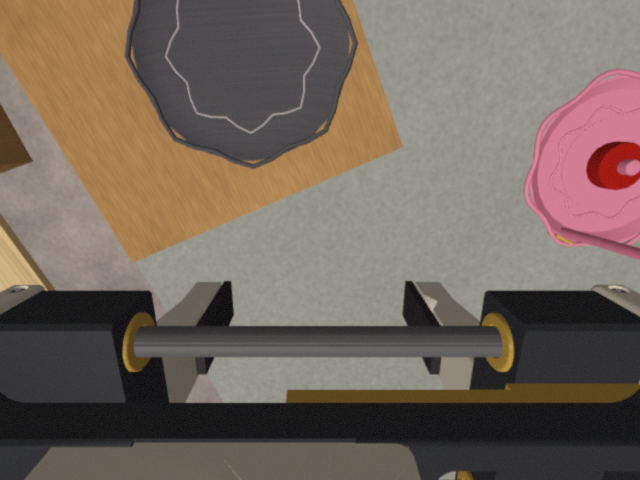

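Top view: the steel tray is near (245,241) with its bail running from lower left to upper right. The stand plate spans (349..427,150..261), and the lever grip is near (471,235).

Run:
```python
from h import *
t=load('top0.png')['image'][:,:,::-1]; s=load('scene0.png')['image'][:,:,::-1]
a=cv2.resize(t[200:280,200:290],None,fx=6,fy=6,interpolation=2)[:480]
b=cv2.resize(s[255:335,365:445],None,fx=6,fy=6,interpolation=2)
cv2.imwrite('pics/traycrop.png',np.hstack([a[:,:400] if 0 else cv2.resize(a,(400,356)),cv2.resize(b,(356,356))]))
a=cv2.resize(t[110:270,340:490],(525,560),interpolation=2); cv2.imwrite('pics/stcrop.png',a)
b=cv2.resize(s[235:360,170:320],(720,600),interpolation=2); cv2.imwrite('pics/stcrop2.png',b)
T=load('top0.png')
for uv in [(349,150),(427,150),(427,261),(349,261)]: print(plane(T,*uv,0.01))
```

```text
[ 0.74520424 -0.02434785  0.01      ]
[ 0.74725513 -0.26953395  0.01      ]
[ 0.39848875 -0.26296501  0.01      ]
[ 0.39681564 -0.02430953  0.01      ]
```

View pics/traycrop.png

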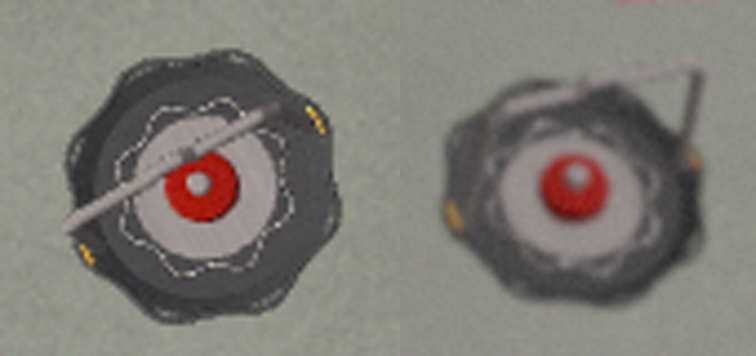

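View pics/stcrop.png

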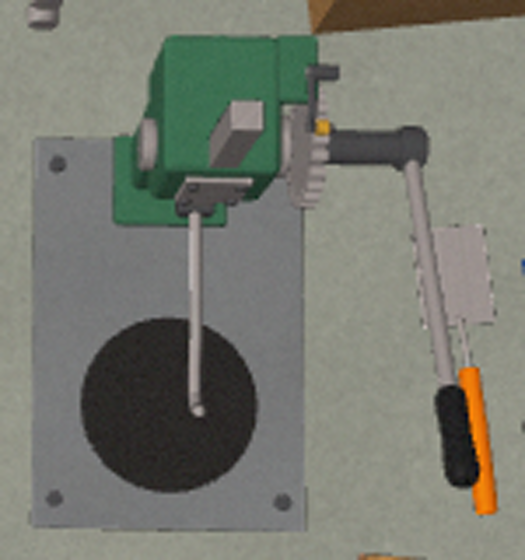

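View pics/stcrop2.png

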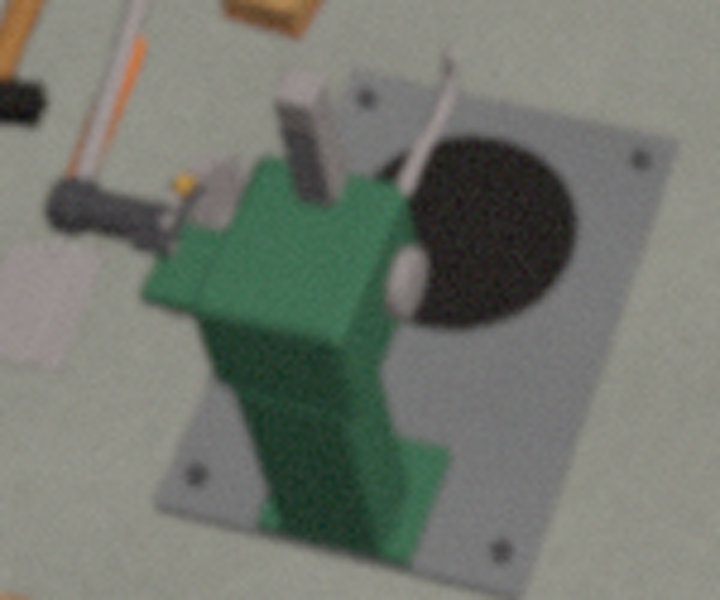

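Run:
```python
from h import *
T=load('top0.png');S=load('scene0.png')
def hsv(s): return cv2.cvtColor(s['image'],cv2.COLOR_RGB2HSV)
H=hsv(T)
# knob grey px inside; weight red
def cent(m,u0,v0,u1,v1):
    q=np.zeros_like(m);q[v0:v1,u0:u1]=m[v0:v1,u0:u1]; v,u=np.nonzero(q); return u.mean(),v.mean(),len(u)
red=((H[...,1]>150)&((H[...,0]<8)|(H[...,0]>172))&(H[...,2]>80))
print('weight',cent(red,230,225,260,258), plane(T,*cent(red,230,225,260,258)[:2],.02))
print('knob',plane(T,244.8,241.2,.036))
for n,p,z in [('kink',(242.3,234.4),.153),('L',(216.5,250.0),.145),('R',(262,225.2),.145),('rivL',(219.8,257.2),.017),('rivR',(271.1,226.8),.017)]:
    print(n,plane(T,*p,z))
HS=hsv(S)
for n,s,h,box in [('top',T,H,(355,190,425,262)),('scene',S,HS,(245,250,300,310))]:
    dk=(h[...,2]<70)&(h[...,1]<90)
    c=cent(dk,*box); print(n,'disc',c,plane(s,*c[:2],.01))
    # ellipse of hull
    q=np.zeros(dk.shape,np.uint8);u0,v0,u1,v1=box;q[v0:v1,u0:u1]=dk[v0:v1,u0:u1]
    cs=max(cv2.findContours(q,0,1)[0],key=cv2.contourArea); e=cv2.fitEllipse(cv2.convexHull(cs)); print(e,plane(s,*e[0],.01))
# plate bolts etc. hook tip
print('tip two', two(T,(340+198/3.5,110+410/3.5),S,(170+448/4.8,235+52/4.8)))
# bail in crop in scene: left, right ends
f=80/356
sc=lambda x,y:(365+(x-400)*f,255+y*f)
print('R end?',two(T,(263,224.8),S,sc(505,105)),'L', two(T,(215.8,250.6),S,sc(697,68)))
print('kink2',two(T,(242.3,234.4),S,sc(588,84)))
```

```text
weight (np.float64(245.19354838709677), np.float64(241.96129032258065), 155) [0.45200696 0.29250036 0.02      ]
knob [0.45280174 0.29123725 0.036     ]
kink [0.46048555 0.28019846 0.153     ]
L [0.4173613  0.35181009 0.145     ]
R [0.48757662 0.22727493 0.145     ]
rivL [0.4052265  0.36891924 0.017     ]
rivR [0.49949693 0.21484069 0.017     ]
top disc (np.float64(387.37908847184985), np.float64(225.80268096514746), 1865) [ 0.50614233 -0.14269339  0.01      ]
((387.7613830566406, 225.31617736816406), (49.20138931274414, 50.214332580566406), 122.27992248535156) [ 0.50766381 -0.14388728  0.01      ]
scene disc (np.float64(271.04), np.float64(282.6241860465116), 1075) [ 0.5087018 -0.1238289  0.01     ]
((269.62127685546875, 283.5218505859375), (36.00197982788086, 41.963722229003906), 34.212039947509766) [ 0.51308537 -0.12716623  0.01      ]
tip two (array([ 0.4820436 , -0.14379557,  0.16547524]), np.float64(0.0020845182792647294))
R end? (array([0.48831757, 0.23300889, 0.13929981]), np.float64(0.015730668089214278)) L (array([0.41689759, 0.35900054, 0.12637993]), np.float64(0.002438925821212504))
kink2 (array([0.460848  , 0.28629847, 0.14370198]), np.float64(0.00916603203955326))
```

>>> jog_arm --pt "10 -18 3 -4" --pt "17 -30 3 -4" --pt "20 -35 3 -4" --pt "20 -35 3 -4" --pt "20 -35 3 -4" --pt "20 -35 3 -4" --pt "20 -35 3 -4" --pt "20 -35 3 -4" --pt "15 -26 3 -4" --pt "6 -10 0 -1"

```text
clock: 0.98
tool_pos: [0.4338, 0.3237, 0.2543]
orientation: [-180.0, -0.0, -60.4]
force: [0.0, -0.2, 0.6]
opening: 0.0877
```

Run:
```python
from h import *
o=get_obs(); print(o['clock'],o['tool_pos'],o['orientation'],o['joint_pos'])
np.save('pics/w1pose.npy',np.r_[o['tool_pos'],o['orientation']])
save('wrist','w1.png')
```

```text
0.9833 [0.43384306 0.32374702 0.25434474] [-1.79965907e+02 -1.75657800e-03 -6.04377432e+01] [ 5.74960630e+01  6.89469223e+00 -1.37856987e+01  1.87331937e-02
 -6.92903123e+01 -2.79404259e+01]
```

View pics/w1.png

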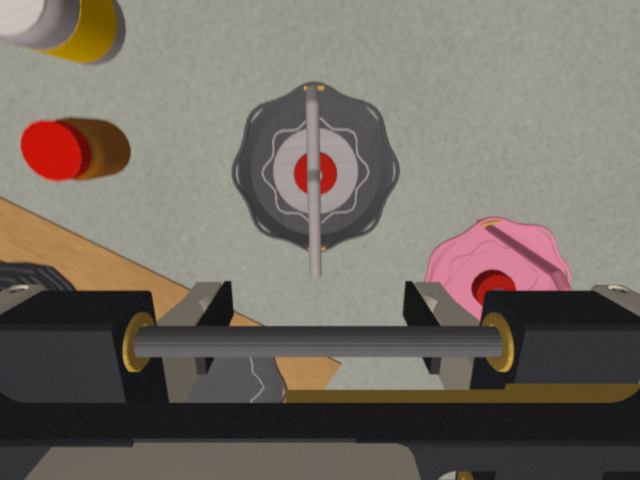

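```bash
cat >> h.py <<'E'
from scipy.spatial.transform import Rotation as Ro
def wray(s,pose,u,v):
    M=np.array(s['mount']); d=M[:3,:3]@(np.linalg.inv(K(s))@[u,v,1]); R=Ro.from_euler('xyz',pose[3:],degrees=True).as_matrix()
    return pose[:3]+R@M[:3,3], R@d
def wplane(s,pose,u,v,z):
    o,d=wray(s,pose,u,v); return o+d*(z-o[2])/d[2]
E
python3 - <<'E'
from h import *
s=load('w1.png');p=np.load('pics/w1pose.npy')
g=cv2.resize(s['image'][70:290,220:410,::-1],(500,579),interpolation=2);cv2.imwrite('pics/w1c.png',g)
for n,uv,z in [('kink',(314,175),.153),('far',(312,90),.145),('near',(317,275),.145),('knob',(318,175),.036),('riv',(314,88),.017),('riv',(317,249),.017)]:
    print(n,wplane(s,p,*uv,z))
E
```

```text
kink [0.46113295 0.28176832 0.153     ]
far [0.49181627 0.23031825 0.145     ]
near [0.41727164 0.35474112 0.145     ]
knob [0.45161462 0.29226097 0.036     ]
riv [0.49954441 0.21634246 0.017     ]
riv [0.40723938 0.37299787 0.017     ]
```

View pics/w1c.png

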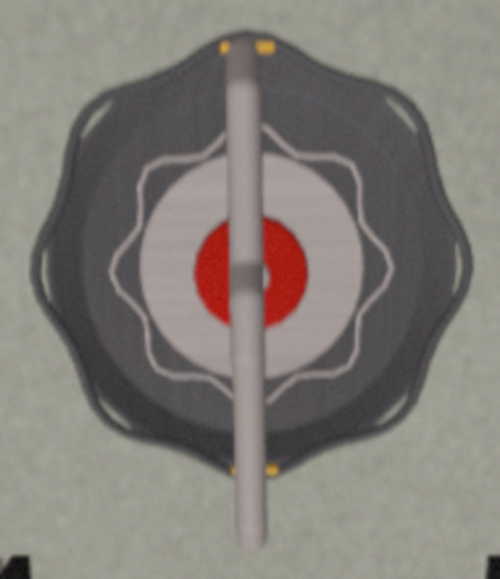

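>>> jog_arm --pt "-1 3 -10 1" --pt "0 0 -20 0" --pt "0 0 -20 0" --pt "0 0 -20 0" --pt "0 0 -20 0" --pt "0 0 -18 0" --pt "0 0 -12 0" --pt "0 0 -8 0" --pt "0 0 0 0" --pt "0 0 0 0"

```text
clock: 1.87
tool_pos: [0.4312, 0.3305, 0.1251]
orientation: [179.9, -0.0, -59.0]
force: [-0.0, -0.6, 0.0]
opening: 0.0873
```

>>> jog_arm --pt "0 0 0 0" --pt "0 0 0 0" --pt "0 0 0 0" --pt "0 0 0 0" --pt "0 0 0 0" --pt "0 0 0 0" --pt "0 0 0 0" --pt "0 0 0 0" --pt "0 0 0 0" --pt "0 0 0 0" --fingers 0

```text
clock: 2.7
tool_pos: [0.4316, 0.3299, 0.1255]
orientation: [180.0, -0.0, -59.1]
force: [0.2, -0.4, 0.1]
opening: 0.0266
```

>>> jog_arm --pt "0 0 0 0" --pt "0 0 0 0" --pt "0 0 0 0" --pt "0 0 0 0" --pt "0 0 0 0" --pt "0 0 0 0" --pt "0 0 1 0" --pt "0 0 2 0" --pt "0 0 3 0" --pt "0 0 4 0"

```text
clock: 3.53
tool_pos: [0.431, 0.3294, 0.1352]
orientation: [179.9, -0.0, -59.1]
force: [0.3, 0.9, -4.9]
opening: 0.0085
```

Run:
```python
from h import *
o=get_obs(); print(o['clock'],o['tool_pos'],o['orientation'],o['opening'],o['force'],o['moment'])
np.save('pics/w2pose.npy',np.r_[o['tool_pos'],o['orientation']])
save('wrist','w2.png')
```

```text
3.5333 [0.43103624 0.32940001 0.13516076] [ 1.79902972e+02 -1.52207857e-02 -5.91043214e+01] 0.008469175870630834 [ 0.31074539  0.87067204 -4.88895692] [ 0.25625404  0.10054735 -0.03042175]
```

View pics/w2.png

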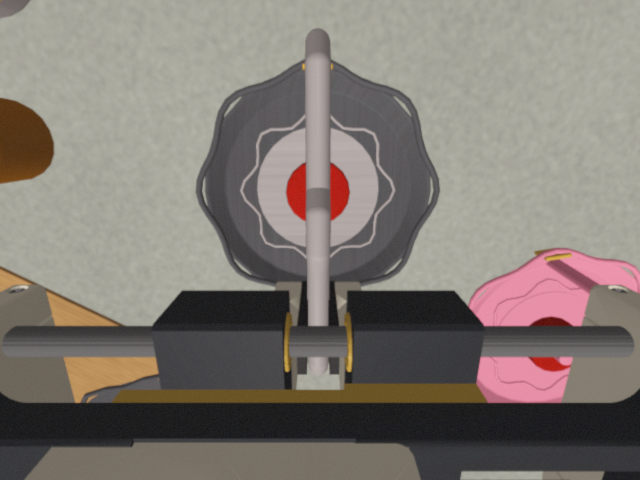

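>>> jog_arm --pt "0 -3 8 0" --pt "0 -8 10 0" --pt "0 -14 10 -2" --pt "0 -20 10 -2" --pt "0 -26 8 -2" --pt "0 -28 4 -2" --pt "0 -28 0 -2" --pt "0 -28 0 -2" --pt "0 -28 0 -2" --pt "0 -28 0 -2"

```text
clock: 4.42
tool_pos: [0.4309, 0.1166, 0.1867]
orientation: [-179.9, 0.0, -75.3]
force: [1.0, -0.3, -4.2]
opening: 0.009
```

>>> jog_arm --pt "-2 -28 0 -2" --pt "-2 -28 0 -2" --pt "-2 -28 0 -2" --pt "-2 -28 0 -2" --pt "-2 -26 0 -2" --pt "-1 -22 0 -2" --pt "0 -18 0 -2" --pt "0 -15 0 -1" --pt "0 -12 0 0" --pt "0 -9 0 0"

```text
clock: 5.25
tool_pos: [0.4196, -0.0968, 0.1865]
orientation: [-179.9, 0.0, -90.2]
force: [0.6, 1.7, -4.6]
opening: 0.0091
```

Run:
```python
from h import *
o=get_obs(); print(o['clock'],o['tool_pos'],o['orientation'],o['opening'],o['force'],o['moment'],o['joint_pos'])
np.save('pics/w3pose.npy',np.r_[o['tool_pos'],o['orientation']])
save('wrist','w3.png');save('scene','s3.png')
```

```text
5.25 [ 0.41964052 -0.0968112   0.18654691] [-1.79937900e+02  9.88296504e-03 -9.02457526e+01] 0.009144877322903935 [ 0.55718656  1.71892501 -4.58216593] [ 0.15997476 -0.00819199  0.02578367] [ 1.34605107e+01 -1.34097268e+00 -3.18940441e+01  5.94090876e-03
 -5.93842552e+01 -1.37092914e+01]
```

View pics/w3.png

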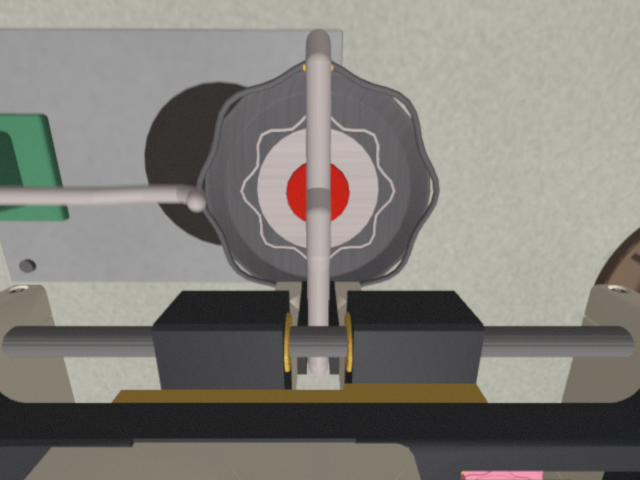

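View pics/s3.png

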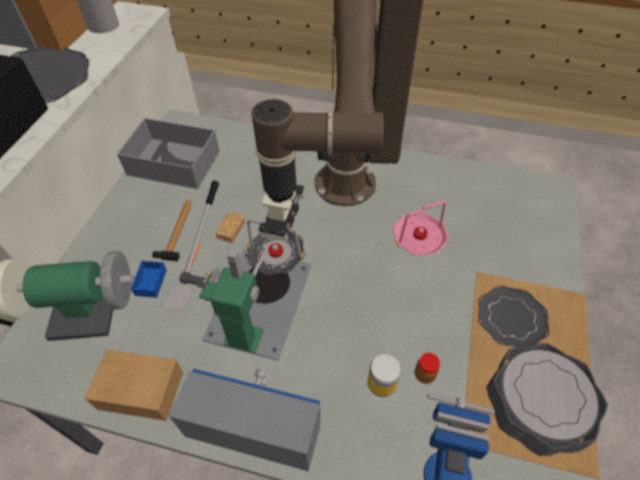

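Run:
```python
from h import *
s=load('w3.png');p=np.load('pics/w3pose.npy')
g=cv2.resize(s['image'][150:260,0:350,::-1],(800,251),interpolation=2);cv2.imwrite('pics/w3c.png',g)
for n,uv,z in [('arm',(20,195.5),.155),('arm',(150,193.5),.150),('tip',(197,203),.170),('kinkslope',(318,197),.187+.002),('far',(319,45),.181),('plateFL',(2,29),.01),('plateTR',(341,30),.01),('bolt',(28,266),.01),('plate bottom',(200,281),.01),('knob mid',(318,192),.076)]:
    print(n,wplane(s,p,*uv,z))
h=cv2.cvtColor(s['image'],cv2.COLOR_RGB2HSV); m=((h[...,2]<60)).astype(np.uint8); m[:,205:]=0; m[:80]=0;m[250:]=0;m[:,:100]=0
c=max(cv2.findContours(m,0,1)[0],key=cv2.contourArea)[:,0]
q=np.array([wplane(s,p,u,v,.01)[:2] for u,v in c if (u<170 or (v<110 or v>220)) and not 180<v<210]); 
A=np.c_[2*q,np.ones(len(q))];x=np.linalg.lstsq(A,(q**2).sum(1),rcond=None)[0];print('disc',x[:2],np.sqrt(x[2]+x[0]**2+x[1]**2))
```

```text
arm [ 0.58625126 -0.14444052  0.155     ]
arm [ 0.51571537 -0.14436964  0.15      ]
tip [ 0.48213986 -0.14268016  0.17      ]
kinkslope [ 0.41925702 -0.1489852   0.189     ]
far [ 0.41853186 -0.21298914  0.181     ]
plateFL [ 0.69103471 -0.26380795  0.01      ]
plateTR [ 0.39870843 -0.26168577  0.01      ]
bolt [ 0.72543084 -0.04441992  0.01      ]
plate bottom [ 0.5458981  -0.02629876  0.01      ]
knob mid [ 0.4192158  -0.13238613  0.076     ]
disc [ 0.52701847 -0.15575426] 0.05631903226196504
```

View pics/w3c.png

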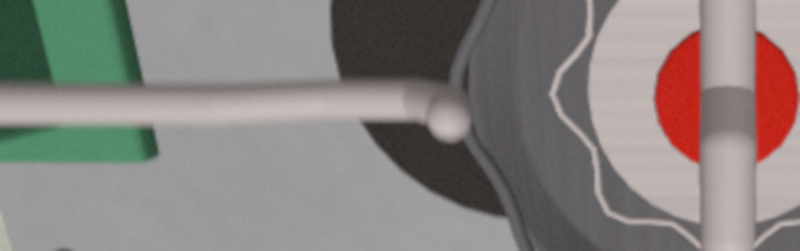

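Run:
```python
from h import *
s=load('w3.png');p=np.load('pics/w3pose.npy')
for n,uv,z in [('kinkslope',(318,197),.210),('far corner',(319,45),.206),('knobtop',(318,192),.061+.036),('rivet',(318,67),.061+.017),('rim L',(200,187),.078),('rim R',(437,187),.078)]:
    print(n,wplane(s,p,*uv,z))
s=load('w2.png');p=np.load('pics/w2pose.npy');print('w2 slope rel tool',wplane(s,p,318,197,.1585)-p[:3])
s=load('w1.png');p=np.load('pics/w1pose.npy');print('w1 slope',wplane(s,p,314,174,.149),'far corner',wplane(s,p,312,86,.145))
```

```text
kinkslope [ 0.41926132 -0.15281214  0.21      ]
far corner [ 0.41864756 -0.20754     0.206     ]
knobtop [ 0.41922151 -0.13590081  0.097     ]
rivet [ 0.4188137  -0.22159403  0.078     ]
rim L [ 0.51151154 -0.13709296  0.078     ]
rim R [ 0.32608192 -0.13620284  0.078     ]
w2 slope rel tool [ 0.02891223 -0.04798107  0.02333924]
w1 slope [0.46130833 0.28154142 0.149     ] far corner [0.4931146 0.2279996 0.145    ]
```

>>> jog_arm --pt "3 -1 0 0" --pt "8 -1 0 0" --pt "12 -1 0 0" --pt "14 0 0 0" --pt "14 0 0 0" --pt "14 0 0 0" --pt "11 0 0 0" --pt "8 0 0 0" --pt "4 0 0 0" --pt "0 0 0 0"

```text
clock: 6.18
tool_pos: [0.5094, -0.0979, 0.1851]
orientation: [180.0, -0.0, -90.1]
force: [1.1, 0.2, -4.0]
opening: 0.009
```

Run:
```python
from h import *
o=get_obs(); print(o['clock'],o['tool_pos'],o['orientation'],o['opening'],o['force'],o['moment'])
p=np.r_[o['tool_pos'],o['orientation']];np.save('pics/w4pose.npy',p)
s=save('wrist','w4.png')
cv2.imwrite('pics/w4c.png',cv2.resize(s['image'][20:300,180:460,::-1],(600,600),interpolation=2))
```

```text
6.1833 [ 0.50940718 -0.09789405  0.18512456] [ 1.79961850e+02 -1.38903619e-02 -9.00653257e+01] 0.009001687226944863 [ 1.11723296  0.18753704 -4.04873852] [ 0.22140664 -0.0808816   0.0201876 ]
```

View pics/w4c.png

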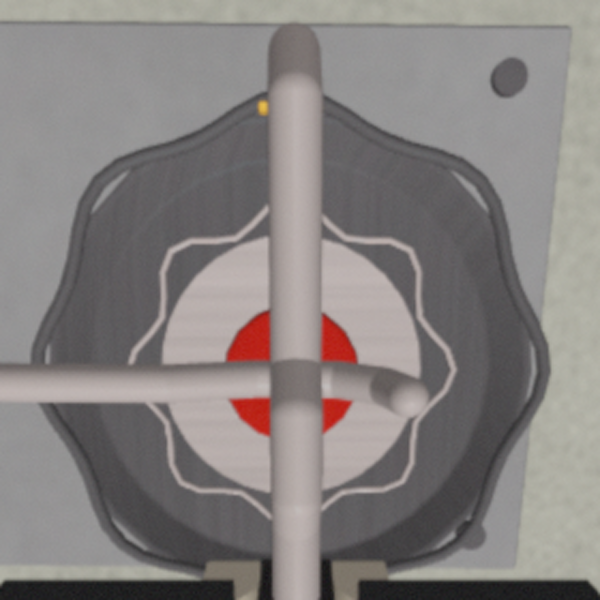

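Run:
```python
from h import *
s=load('w4.png');p=np.load('pics/w4pose.npy')
P=lambda x,y:(180+x*.4667,20+y*.4667)
print(wplane(s,p,*P(405,396),.170),wplane(s,p,*P(60,383),.155),wplane(s,p,*P(200,382),.153),'band',wplane(s,p,*P(295,383),.209),wplane(s,p,*P(295,383),.209)-p[:3])
```

```text
[ 0.48280684 -0.14274508  0.17      ] [ 0.57045491 -0.14327957  0.155     ] [ 0.53427725 -0.14309934  0.153     ] band [ 0.50937766 -0.15325784  0.209     ] [-2.95184841e-05 -5.53637921e-02  2.38754369e-02]
```

>>> jog_arm --pt "-0.5 -2.3 0 0" --pt "0 0 -3 0" --pt "0 0 -6 0" --pt "0 0 -7 0" --pt "0 0 -7 0" --pt "0 0 -6 0" --pt "0 0 -5 0" --pt "0 0 -3 0" --pt "0 0 -2 0" --pt "0 0 0 0"

```text
clock: 7.07
tool_pos: [0.5079, -0.1004, 0.1461]
orientation: [180.0, -0.0, -90.1]
force: [0.2, -0.3, -4.0]
opening: 0.0088
```

Run:
```python
from h import *
o=get_obs(); print(o['clock'],o['tool_pos'],o['orientation'],o['opening'],o['force'],o['moment'])
p=np.r_[o['tool_pos'],o['orientation']];np.save('pics/w5pose.npy',p)
s=save('wrist','w5.png')
cv2.imwrite('pics/w5c.png',cv2.resize(s['image'][20:300,180:460,::-1],(600,600),interpolation=2))
```

```text
7.0667 [ 0.50793953 -0.10035827  0.14606708] [ 1.79957461e+02 -7.42184145e-03 -9.00773850e+01] 0.008768153634067645 [ 0.21740613 -0.2861905  -4.00130466] [ 0.21098298 -0.00610885 -0.02309636]
```

View pics/w5c.png

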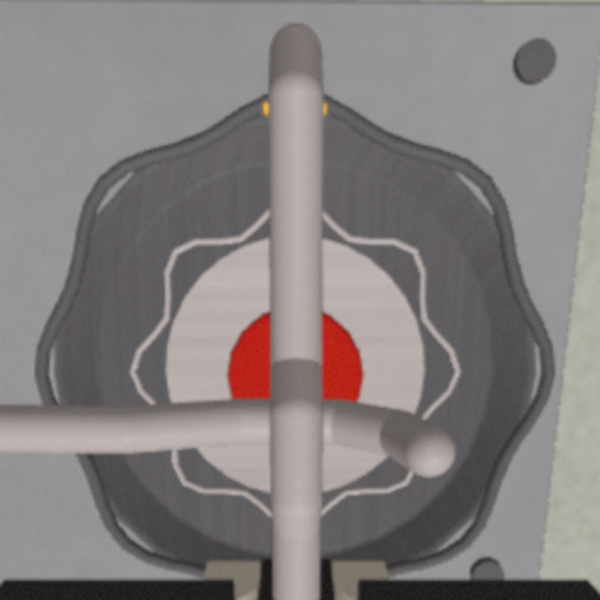

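>>> jog_arm --pt "0 0 -1 0" --pt "0 0 -2 0" --pt "0 0 -2 0" --pt "0 0 -1.5 0" --pt "0 0 -1 0" --pt "0 0 -1 0" --pt "0 0 -1 0" --pt "0 0 -0.5 0" --pt "0 0 0 0" --pt "0 0 0 0"

```text
clock: 7.95
tool_pos: [0.5086, -0.1002, 0.1369]
orientation: [-179.9, 0.0, -90.1]
force: [0.1, 3.5, 1.5]
opening: 0.0087
```

Run:
```python
from h import *
o=get_obs(); print(o['clock'],o['tool_pos'],o['orientation'],o['opening'],o['force'],o['moment'])
```

```text
7.95 [ 0.50857166 -0.10021483  0.13692525] [-1.79942801e+02  4.34164959e-03 -9.00634633e+01] 0.008749353189829771 [0.12682256 3.46677716 1.54919982] [ 1.16883055 -0.19053259 -0.04288919]
```

>>> jog_arm --pt "0 0 -1 0" --pt "0 0 -0.5 0" --pt "0 0 0 0" --pt "0 0 0 0" --pt "0 0 0 0" --pt "0 0 0 0" --pt "0 0 0 0" --pt "0 0 0 0" --pt "0 0 0 0" --pt "0 0 0 0"

```text
clock: 8.78
tool_pos: [0.5086, -0.1002, 0.1356]
orientation: [-179.9, 0.0, -90.1]
force: [-0.2, 4.0, 5.8]
opening: 0.009
```

>>> jog_arm --pt "0 0 0 0" --pt "0 0 0 0" --pt "0 0 0 0" --pt "0 0 0 0" --pt "0 0 0 0" --pt "0 0 0 0" --pt "0 0 0 0" --pt "0 0 0 0" --pt "0 0 0 0" --pt "0 0 0 0" --fingers 45

```text
clock: 9.62
tool_pos: [0.5081, -0.1003, 0.1351]
orientation: [-180.0, -0.0, -90.1]
force: [0.1, -0.5, 0.0]
opening: 0.0453
```

Run:
```python
from h import *
o=get_obs(); print(o['clock'],o['tool_pos'],o['orientation'],o['opening'],o['force'],o['moment'])
p=np.r_[o['tool_pos'],o['orientation']];np.save('pics/w6pose.npy',p)
s=save('wrist','w6.png')
cv2.imwrite('pics/w6c.png',cv2.resize(s['image'][20:300,180:460,::-1],(600,600),interpolation=2))
```

```text
9.6167 [ 0.50813315 -0.10034745  0.13506284] [-1.79998244e+02 -1.44889771e-03 -9.00756681e+01] 0.04534754485170876 [ 0.08280849 -0.54713175  0.00947877] [ 0.07791542 -0.07231744 -0.05678301]
```

View pics/w6c.png

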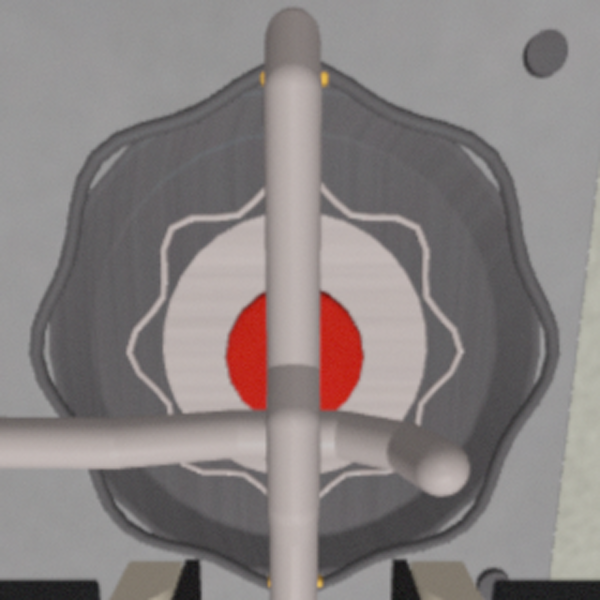

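Run:
```python
from h import *
s=load('w6.png');p=np.load('pics/w6pose.npy')
P=lambda x,y:(180+x*.4667,20+y*.4667)
print('tip',wplane(s,p,*P(442,470),.170),'arm',wplane(s,p,*P(60,443),.155),wplane(s,p,*P(200,437),.151),'band',wplane(s,p,*P(293,386),.159),'rims',wplane(s,p,*P(35,345),.027),wplane(s,p,*P(555,345),.027),'riv',wplane(s,p,*P(293,78),.027),wplane(s,p,*P(295,583),.027))
```

```text
tip [ 0.48212779 -0.14219875  0.17      ] arm [ 0.55413352 -0.14319969  0.155     ] [ 0.52719738 -0.14329863  0.151     ] band [ 0.50844965 -0.15516783  0.159     ] rims [ 0.60217097 -0.14511824  0.027     ] [ 0.41362069 -0.1447475   0.027     ] riv [ 0.50843583 -0.23179731  0.027     ] [ 0.50811717 -0.04989213  0.027     ]
```

>>> jog_arm --pt "0 0 10 0" --pt "0 0 25 0" --pt "0 0 35 0" --pt "0 0 35 0" --pt "-5 -5 35 0" --pt "-10 -10 35 0" --pt "-12 -15 35 0" --pt "-12 -20 25 0" --pt "-12 -20 15 0" --pt "-12 -20 0 0" --fingers 87

```text
clock: 10.5
tool_pos: [0.4454, -0.1916, 0.3902]
orientation: [-179.6, -0.1, -90.0]
force: [1.8, -0.6, -1.0]
opening: 0.0874
```

Run:
```python
from h import *
o=get_obs(); print(o['clock'],o['tool_pos'],o['orientation'],o['opening'],o['force'],o['joint_pos'])
p=np.r_[o['tool_pos'],o['orientation']];np.save('pics/w7pose.npy',p)
s=save('wrist','w7.png'); save('scene','s7.png'); 
T=load('top0.png');S=load('scene0.png')
pts=[[.678-r*np.cos(.4),-.294,.230+r*np.sin(.4)] for r in (0,.2135,.25,.2865)]
print(proj(T,pts),proj(S,pts))
for I,n,b in((T,'t',(455,205,490,260)),(S,'s',(195,175,225,215))):
    h=cv2.cvtColor(I['image'],cv2.COLOR_RGB2HSV);m=(h[...,2]<50)
    u0,v0,u1,v1=b;q=np.zeros_like(m);q[v0:v1,u0:u1]=m[v0:v1,u0:u1];v,u=np.nonzero(q);print(n,u.mean(),v.mean(),u.min(),u.max(),v.min(),v.max())
```

```text
10.5 [ 0.44538555 -0.19156333  0.39020242] [-1.79593059e+02 -8.65806885e-02 -9.00361540e+01] 0.08737983647601763 [ 1.80914108 -0.61846123 -1.0008829 ] [  0.10479554  -1.91993361  -5.89305591   0.08783583 -85.62015538
  -0.14703913]
[[455.81693543 151.48653659]
 [467.87569656 220.34399353]
 [470.1622909  233.40081338]
 [472.52294536 246.88052832]] [[184.38331201 276.33777785]
 [206.98011701 203.19932914]
 [210.67831472 191.22947574]
 [214.3306876  179.40794228]]
t 470.1551724137931 234.60344827586206 465 476 220 248
s 211.85585585585585 191.88288288288288 207 217 182 202
```

View pics/w7.png

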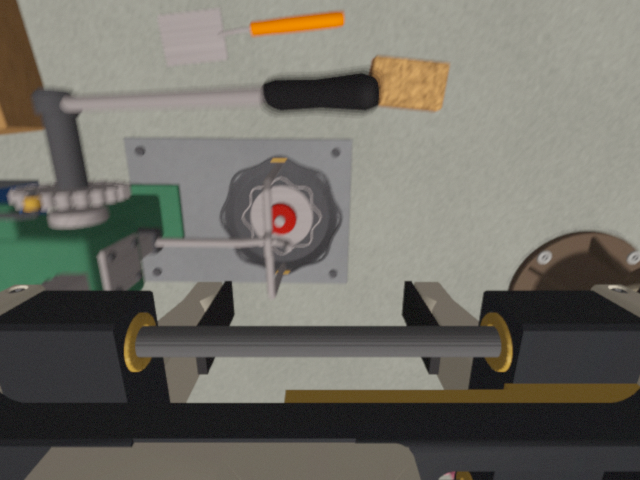

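View pics/s7.png

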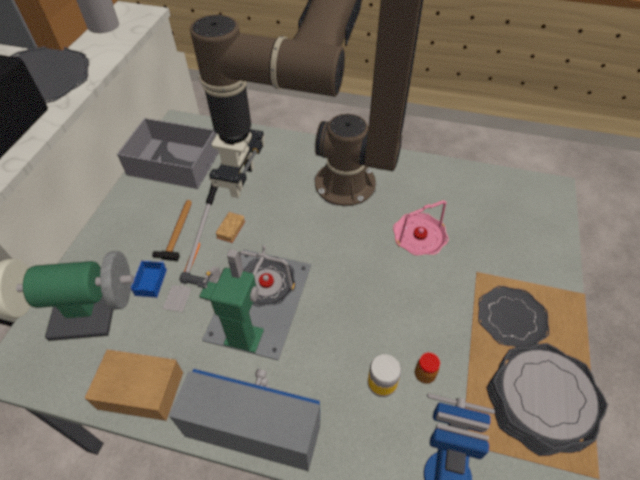

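>>> jog_arm --pt "-1 -5 0 -7" --pt "-1 -10 0 -7" --pt "-1 -12 0 -7" --pt "-1 -12 0 -7" --pt "-1 -12 0 -7" --pt "-1 -12 0 -7" --pt "-1 -12 0 -7" --pt "-1 -12 0 -7" --pt "-0.5 -10 0 -7" --pt "0 -6.5 0 -7"

```text
clock: 11.43
tool_pos: [0.4364, -0.2944, 0.3853]
orientation: [180.0, -0.0, -160.4]
force: [0.6, 0.4, -0.8]
opening: 0.0872
```

>>> jog_arm --pt "0 0 0 -7" --pt "0 0 0 -7" --pt "0 0 0 -6" --pt "0 0 0 0" --pt "0 0 0 0" --pt "0 0 0 0" --pt "0 0 0 0" --pt "0 0 0 0" --pt "0 0 0 0" --pt "0 0 0 0"

```text
clock: 12.27
tool_pos: [0.4366, -0.2938, 0.3851]
orientation: [-180.0, 0.0, 180.0]
force: [0.5, -0.3, -1.2]
opening: 0.0867
```

Run:
```python
from h import *
o=get_obs(); print(o['clock'],o['tool_pos'],o['orientation'],o['opening'],o['force'],o['joint_pos'])
p=np.r_[o['tool_pos'],o['orientation']];np.save('pics/w8pose.npy',p)
s=save('wrist','w8.png'); save('scene','s8.png');
```

```text
12.2667 [ 0.43662937 -0.29380371  0.38509674] [-1.79999816e+02  3.02094482e-03  1.79961395e+02] 0.08665120991403634 [ 0.54551012 -0.31436756 -1.24031262] [-1.25629861e+01  2.65905968e+00 -1.87060450e+00 -4.77402869e-04
 -8.54673469e+01 -7.74755812e+01]
```

View pics/w8.png

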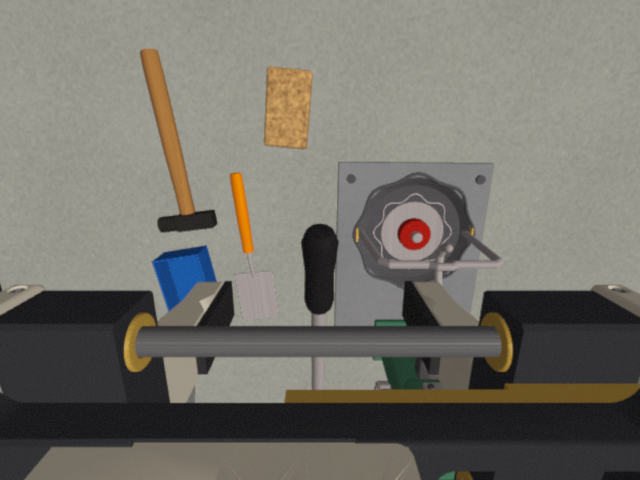

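>>> jog_arm --pt "0 0 -6 0" --pt "0 0 -12 0" --pt "0 0 -14 0" --pt "0 0 -14 0" --pt "0 0 -12 0" --pt "0 0 -9 0" --pt "0 0 -5 0" --pt "0 0 0 0" --pt "0 0 0 0" --pt "0 0 0 0"

```text
clock: 13.2
tool_pos: [0.4369, -0.294, 0.3138]
orientation: [-180.0, 0.1, 179.9]
force: [0.1, -0.7, -0.0]
opening: 0.0868
```

>>> jog_arm --pt "0 0 0 0" --pt "0 0 0 0" --pt "0 0 0 0" --pt "0 0 0 0" --pt "0 0 0 0" --pt "0 0 0 0" --pt "0 0 0 0" --pt "0 0 0 0" --pt "0 0 0 0" --pt "0 0 0 0" --fingers 0

```text
clock: 14.03
tool_pos: [0.4366, -0.2938, 0.3131]
orientation: [180.0, -0.0, 179.9]
force: [0.0, 0.7, 0.1]
opening: 0.0255
```

>>> jog_arm --pt "0 0 0 0" --pt "0 0 0 0" --pt "0 0 0 0" --pt "0 0 0 0" --pt "0 0 0 0" --pt "0 0 0 0" --pt "0 0 0 0" --pt "0 0 0 0" --pt "0 0 0 0" --pt "0 0 0 0"

```text
clock: 14.87
tool_pos: [0.4367, -0.2936, 0.313]
orientation: [180.0, 0.0, 179.9]
force: [0.8, 5.3, 0.7]
opening: 0.0213
```

Run:
```python
from h import *
o=get_obs(); print(o['clock'],o['tool_pos'],o['orientation'],o['opening'],o['force'],o['moment'])
p=np.r_[o['tool_pos'],o['orientation']];np.save('pics/w9pose.npy',p)
s=save('wrist','w9.png'); save('scene','s9.png')
x0,z0,r=.678,.230,.262
a=np.array([.4,.3,.2,.1,0,-.1,-.2,-.3,-.4,-.5]);P=np.c_[x0-r*np.cos(a),z0+r*np.sin(a)]*1000
print(np.round(np.diff(P,axis=0),1), P[0])
```

```text
14.8667 [ 0.43666882 -0.29359777  0.31297304] [1.79974339e+02 4.71388809e-03 1.79925963e+02] 0.021268921759382182 [0.78386387 5.34691009 0.7327173 ] [ 1.8917723  -0.33545363 -0.05771935]
[[ -9.  -24.6]
 [ -6.5 -25.4]
 [ -3.9 -25.9]
 [ -1.3 -26.2]
 [  1.3 -26.2]
 [  3.9 -25.9]
 [  6.5 -25.4]
 [  9.  -24.6]
 [ 11.4 -23.6]] [436.68201957 332.02760568]
```

View pics/w9.png

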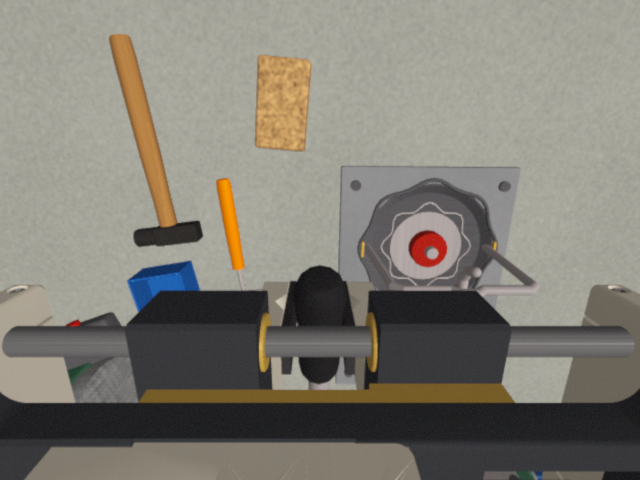

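>>> jog_arm --pt "-2.7 1 -7.4 0" --pt "-2.7 0 -7.4 0" --pt "-2.7 0 -7.4 0" --pt "-2 0 -7.6 0" --pt "-2 0 -7.6 0" --pt "-2 0 -7.6 0" --pt "-1.5 0 -7.7 0" --pt "-1.3 0 -7.7 0" --pt "-1.3 0 -7.7 0" --pt "-1.1 0 -7.8 0"

```text
clock: 15.8
tool_pos: [0.4174, -0.2932, 0.2374]
orientation: [-180.0, 0.1, 179.9]
force: [-0.6, 3.4, 5.5]
opening: 0.021
```

Run:
```python
from h import *
o=get_obs(); print(o['clock'],o['tool_pos'],o['orientation'],o['opening'],o['force'],o['moment'])
x,_,z=o['tool_pos'];z+=.0188; print('angle',.4-np.arctan2(z-.230,.678-x),np.hypot(z-.23,.678-x))
p=np.r_[o['tool_pos'],o['orientation']];np.save('pics/w10pose.npy',p)
s=save('wrist','w10.png'); save('scene','s10.png')
```

```text
15.8 [ 0.41738198 -0.29323047  0.23737527] [-1.79950093e+02  5.95653667e-02  1.79927933e+02] 0.021021824495211353 [-0.56848157  3.39333875  5.52531117] [ 1.23439859 -0.18668179 -0.06927426]
angle 0.2999002975368264 0.2619291835728846
```

View pics/w10.png

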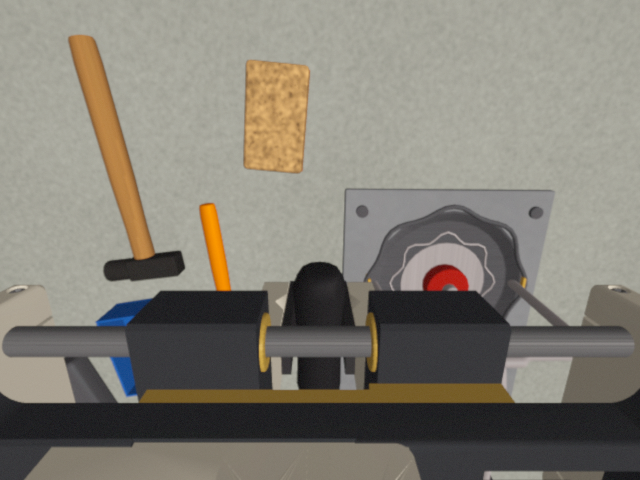

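>>> jog_arm --pt "-0.7 0.5 -7.8 0" --pt "-0.4 0 -7.8 0" --pt "-0.2 0 -7.9 0" --pt "0 0 -7.9 0" --pt "0.2 0 -7.9 0" --pt "0.5 0 -7.9 0" --pt "0.7 0 -7.8 0" --pt "1 0 -7.8 0" --pt "1.3 0 -7.8 0" --pt "1.5 0 -7.7 0"

```text
clock: 16.73
tool_pos: [0.421, -0.2928, 0.1586]
orientation: [-180.0, -0.0, 179.9]
force: [-3.8, -0.7, 5.7]
opening: 0.021
```

Run:
```python
from h import *
o=get_obs(); print(o['clock'],o['tool_pos'],o['orientation'],o['opening'],o['force'],o['moment'])
x,_,z=o['tool_pos'];z+=.0188; print('angle',.4-np.arctan2(z-.230,.678-x),np.hypot(z-.23,.678-x))
s=save('wrist','w11.png'); save('scene','s11.png')
```

```text
16.7333 [ 0.42098029 -0.29279214  0.15857745] [-1.79964553e+02 -3.09565938e-02  1.79919669e+02] 0.021012565646779842 [-3.81001505 -0.74314425  5.69917395] [-0.17965155  0.65930188 -0.01547321]
angle 0.601950318715015 0.2623514149059422
```

View pics/s11.png

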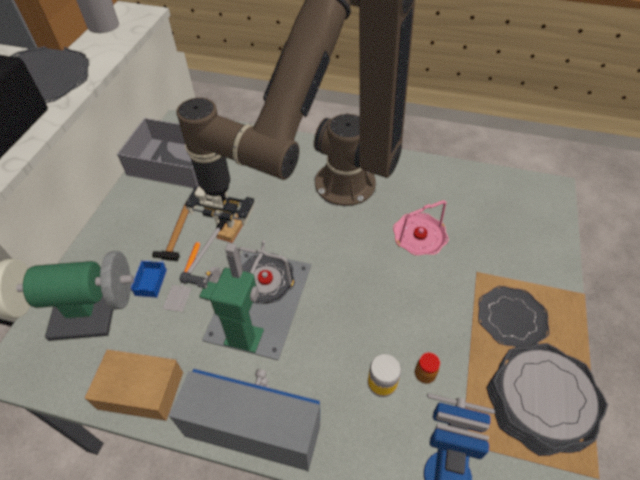

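View pics/w11.png

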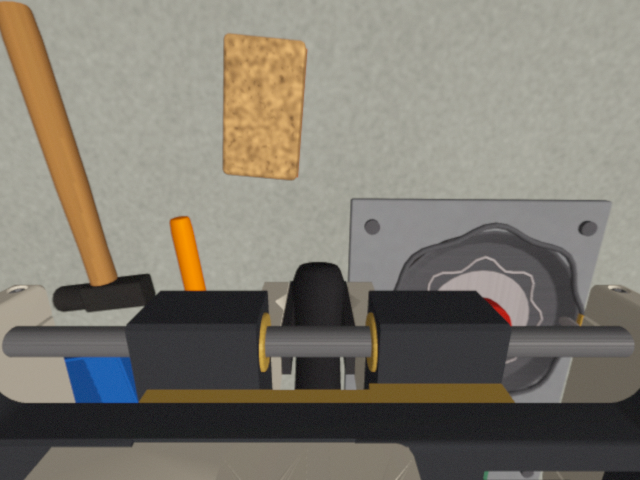

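>>> jog_arm --pt "1.6 0 -7.6 0" --pt "1.9 0 -7.6 0" --pt "2.1 0 -7.5 0" --pt "2.3 0 -7.5 0" --pt "2.5 0 -7.4 0" --pt "2.8 0 -7.3 0" --pt "2.9 0 -7.2 0" --pt "3.0 0 -6.6 0" --pt "2.7 0 -5.4 0" --pt "2.6 0 -4.8 0"

```text
clock: 17.67
tool_pos: [0.445, -0.2927, 0.0894]
orientation: [-180.0, -0.1, 179.9]
force: [-5.0, -2.9, 4.2]
opening: 0.0212
```

Run:
```python
from h import *
o=get_obs(); print(o['clock'],o['tool_pos'],o['orientation'],o['opening'],o['force'],o['moment'])
x,_,z=o['tool_pos'];z+=.0188; print('angle',.4-np.arctan2(z-.230,.678-x),np.hypot(z-.23,.678-x))
s=save('wrist','w12.png'); save('scene','s12.png')
```

```text
17.6667 [ 0.44500278 -0.29265021  0.08942185] [-1.79993497e+02 -9.14870359e-02  1.79909197e+02] 0.021247657041958138 [-4.95606382 -2.90075046  4.17727126] [-1.29151665  1.32205497 -0.0820169 ]
angle 0.8816102444571594 0.2629023084891612
```

>>> jog_arm --pt "0.6 0 -1.2 0" --pt "0.6 0 -1.2 0" --pt "0.6 0 -1.2 0" --pt "0.6 0 -1.1 0" --pt "0 0 0 0" --pt "0 0 0 0" --pt "0 0 0 0" --pt "0 0 0 0" --pt "0 0 0 0" --pt "0 0 0 0"

```text
clock: 18.6
tool_pos: [0.4472, -0.2926, 0.0852]
orientation: [-180.0, -0.1, 179.9]
force: [-5.0, -3.8, 2.5]
opening: 0.0212
```

>>> jog_arm --pt "0.6 0 -1.2 0" --pt "0.6 0 -1.2 0" --pt "0 0 0 0" --pt "0 0 0 0" --pt "0 0 0 0" --pt "0 0 0 0" --pt "0 0 0 0" --pt "0 0 0 0" --pt "0 0 0 0" --pt "0 0 0 0"

```text
clock: 19.43
tool_pos: [0.4484, -0.2927, 0.0829]
orientation: [-180.0, -0.1, 179.9]
force: [-5.1, -3.8, 3.7]
opening: 0.0211
```

>>> jog_arm --pt "0.6 0 -1.2 0" --pt "0.6 0 -1.2 0" --pt "0 0 0 0" --pt "0 0 0 0" --pt "0 0 0 0" --pt "0 0 0 0" --pt "0 0 0 0" --pt "0 0 0 0" --pt "0 0 0 0" --pt "0 0 0 0"

```text
clock: 20.27
tool_pos: [0.4497, -0.2927, 0.0807]
orientation: [-180.0, -0.1, 179.9]
force: [-4.5, -3.4, 4.7]
opening: 0.0211
```

Run:
```python
from h import *
o=get_obs(); print(o['clock'],o['tool_pos'],o['orientation'],o['opening'],o['force'],o['moment'])
x,_,z=o['tool_pos'];z+=.0188; print('angle',.4-np.arctan2(z-.230,.678-x),np.hypot(z-.23,.678-x))
p=np.r_[o['tool_pos'],o['orientation']];np.save('pics/w13pose.npy',p)
s=save('wrist','w13.png'); s=save('scene','s13.png'); T=save('top','t13.png')
a=cv2.resize(s['image'][190:360,170:320,::-1],(450,510),interpolation=2); b=cv2.resize(T['image'][110:280,340:440,::-1],(300,510),interpolation=2);cv2.imwrite('pics/c13.png',np.hstack([a,b]))
```

```text
20.2667 [ 0.44974213 -0.29269698  0.08072499] [-1.79983993e+02 -6.03702172e-02  1.79915708e+02] 0.021127821986624065 [-4.49812504 -3.4264949   4.73762978] [-1.1812542   1.49586716 -0.08619367]
angle 0.9192846270777878 0.26291706775318396
```

View pics/c13.png

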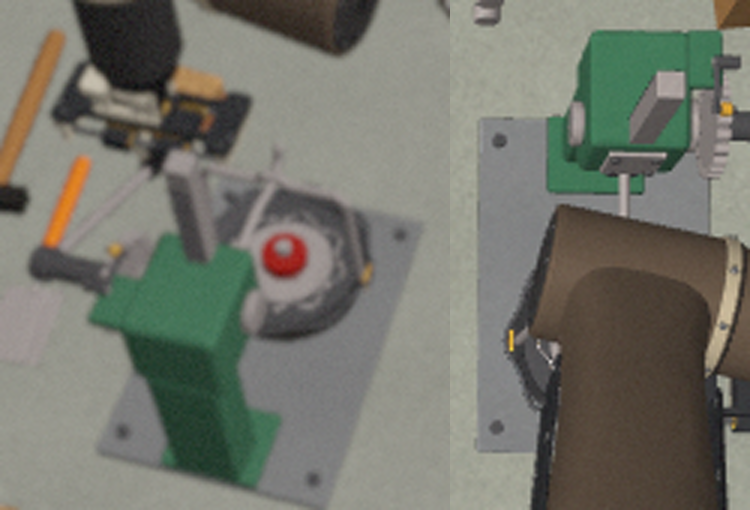

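View pics/w13.png

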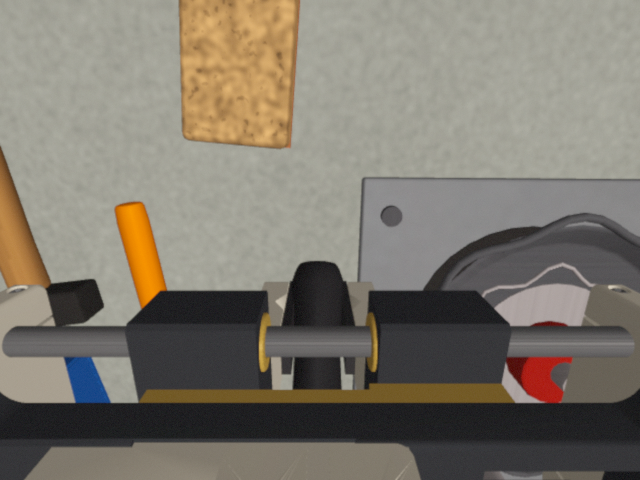

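>>> jog_arm --pt "-0.5 -0.4 0 0" --pt "-0.4 -0.4 0 0" --pt "0 0 0 0" --pt "0 0 0 0" --pt "0 0 0 0" --pt "0 0 0 0" --pt "0 0 0 0" --pt "0 0 0 0" --pt "0 0 0 0" --pt "0 0 0 0"

```text
clock: 21.25
tool_pos: [0.4497, -0.2931, 0.0809]
orientation: [-180.0, 0.0, 179.9]
force: [-2.6, -0.6, 6.0]
opening: 0.0215
```

Run:
```python
from h import *
o=get_obs(); print(o['clock'],o['tool_pos'],o['orientation'],o['opening'],o['force'],o['moment'])
x,_,z=o['tool_pos'];z+=.0188; print('angle',.4-np.arctan2(z-.230,.678-x),np.hypot(z-.23,.678-x))
s=save('scene','s14.png')
def red(s):
    h=cv2.cvtColor(s['image'],cv2.COLOR_RGB2HSV);m=(h[...,1]>150)&((h[...,0]<8)|(h[...,0]>172))&(h[...,2]>80);q=m[240:310,240:300];v,u=np.nonzero(q);return u.mean()+240,v.mean()+240
for f in('s7.png','s10.png','s11.png','s12.png','s13.png','s14.png'): print(f,red(load(f)))
for dz in (0,.03): print(dz,proj(s,[[.5085,-.1435,.010+dz+z] for z in (.025,)]))
def yel(s,box):
    h=cv2.cvtColor(s['image'],cv2.COLOR_RGB2HSV);m=(h[...,0]>15)&(h[...,0]<30)&(h[...,1]>130)&(h[...,2]>120);u0,v0,u1,v1=box;v,u=np.nonzero(m[v0:v1,u0:u1]);return (u.mean()+u0,v.mean()+v0,len(u)) if len(u) else None
for f in('s7.png','s13.png','s14.png'): print('riv',yel(load(f),(280,255,300,300)))
print('riv pred',[proj(s,[[.5085,-.1435+.091,.010+dz+.017]]) for dz in (0,.03)])
a=cv2.resize(s['image'][215:315,195:315,::-1],(720,600),interpolation=2);cv2.imwrite('pics/c14.png',a)
```

```text
21.25 [ 0.44971092 -0.29308745  0.08094122] [-1.79998541e+02  2.39921406e-02  1.79929195e+02] 0.021485313263635147 [-2.62946561 -0.58376652  5.98167328] [ 0.10653388  0.8206794  -0.04604896]
angle 0.9185114702255708 0.26283693650110546
s7.png (np.float64(266.06796116504853), np.float64(281.24271844660194))
s10.png (np.float64(265.15384615384613), np.float64(280.15384615384613))
s11.png (np.float64(264.9357798165138), np.float64(278.0))
s12.png (np.float64(264.73873873873873), np.float64(276.15315315315314))
s13.png (np.float64(264.5904761904762), np.float64(276.06666666666666))
s14.png (np.float64(264.5377358490566), np.float64(276.0188679245283))
0 [[264.48588732 276.99760628]]
0.03 [[263.55105856 271.70082646]]
riv None
riv None
riv None
riv pred [array([[292.05780806, 284.39039642]]), array([[291.55067381, 279.18338713]])]
```

View pics/c14.png

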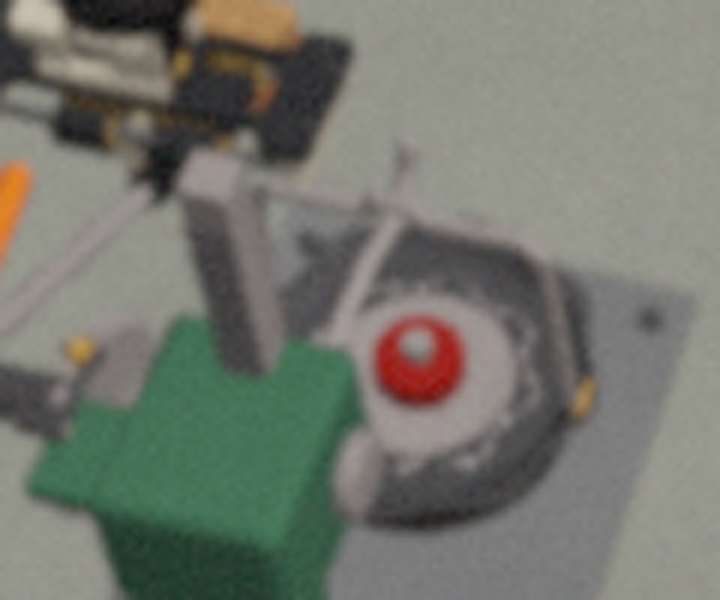

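Run:
```python
from h import *
def yel(s,box):
    h=s['image'].astype(int);m=(h[...,0]-h[...,2])>35;u0,v0,u1,v1=box;w=((h[...,0]-h[...,2])*m)[v0:v1,u0:u1];v,u=np.mgrid[v0:v1,u0:u1];return (u*w).sum()/w.sum(),(v*w).sum()/w.sum(),(w>0).sum()
a=[yel(load(f),(283,268,303,296)) for f in('s7.png','s12.png','s13.png','s14.png')];print(a)
s=load('s14.png')
print(np.diff([proj(s,[[.5085,-.0525,.027+d]])[0] for d in (0,.03)],axis=0))
o=get_obs();print(o['clock'],o['force'])
```

```text
[(np.float64(292.9730392156863), np.float64(285.5894607843137), np.int64(14)), (np.float64(291.91762252346194), np.float64(280.837330552659), np.int64(17)), (np.float64(291.891454965358), np.float64(280.64203233256353), np.int64(15)), (np.float64(291.7717041800643), np.float64(280.89281886387994), np.int64(17))]
[[-0.50713425 -5.20700929]]
21.3 [-3.27634494 -0.56407395  6.37493615]
```

```bash
python3 -c "
from plant import close_job; print(close_job())"
```

```text
the job is handed in; nothing more can be done
None
```

The tray hangs by its handle on the hook, lifted clear of the plate. I handed the job in at about 21.3 s of the 61 s, with the gripper still holding the lever down at the third click. The hand-in gave no verdict.

**What I did:** I pinched the bail's +y shoulder, carried the tray in from the hook's open side, set it down with the kink over the seat, and let go. I then gripped the black sleeve and pressed the lever down its arc. I touched nothing else on the bench.

**Last checks:**
- **Lever:** it stands at about 0.92 rad by the gripper's position. The upward force at the grip fell to its least (2.5 N) near 0.90 and rose to 4.7 N by 0.92. That matches the third notch, well short of the crest at 1.05.
- **Lift:** the test weight rose in the camera view as a 30 mm lift predicts, and the last three pictures showed no swing.
- **Level:** one bail rivet rose about 4.7 px against 5.2 px expected. That could be a tilt of 1–2° or just measuring noise, and I did not resolve it further. The other end of the bail was hidden behind the ram.
- **Forces:** a side load of about 5 N on the grip fell to about 3 N after a 1 mm shift. The gap between gripper and bail was not seen directly; by calculation it is over 10 mm.

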